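# Swing the bench magnifier over the circuit board and press its switch

## Robot

A 6-joint arm with a two-finger parallel gripper is mounted at the origin on the work surface. World frame = base frame: x ahead of the robot, y to its left, z up, the work surface at z = 0. Lengths are in m, angles in degrees, forces in N, time in s.
With the tool pointing down it reaches from about 0.3 to 0.85 m from the base axis. Payload 4.2 kg.
Tool frame: the origin (TCP) lies midway between the tips of the shut fingers; the grasp point (between the pads) lies 19 mm behind it; z points along the fingers, y is the line along which they close (so a half turn about z gives the same grasp; the last joint's range is limited). The gripper opens to 91 mm and grips with 3 to 60 N. Pads are 32 mm wide; open, the fingers measure 118 mm over their backs; the gripper's body (76 mm by 178 mm) begins 60 mm behind the grasp point.
Start: joints at [-67.437, 18.312, 89.639, -0, 72.044, -1.146], TCP at [0.231, -0.526, 0.214] pointing down, gripper open.
Joint ranges: [-177.97, 177.97], [-48.28, 115.42], [12.27, 149.76], [-77.06, 257.06], [2.81, 150.46], [-146.56, 146.56]. Speed limits (degrees/s): [147.25, 147.25, 180, 180, 180, 180].

## Interface

Orientations are given as [roll, pitch, yaw] about the fixed x, y, z axes, in that order (R = Rz(yaw) Ry(pitch) Rx(roll)).
In Python, from workcell import arm, cams gives the robot as it stands.
- The arm moves only by the tool step_arm, never from a script. Its argument "moves" is a list of rows, each a list of 4 numbers: the shift along the tool's x, y, z in m, then the turn about the tool's z in rad. A call has 1 to 12 rows; each row is the pose to reach, as a shift and turn from the pose commanded when the call began, along the tool's axes at that moment; what a row does not reach only later rows make up. A row lasts 1/10 s, in which the tool goes at most 50 mm and 8.59 degrees, less where a joint would pass 70% of its speed; a pose out of reach is approached as far as the arm can. A call with a gripper value outside its range is refused whole. "hand" is the closure, from 0 (fully open) to 1 (shut), set as the call begins (left out, the last holds). The fingers move at their own pace and stop on an object; "grip_force" is the grip in N (left out, the last holds). Time passes only in rows, so rows that repeat a pose let the fingers close. It gives the time, the measured TCP pose, the force, the opening and the grip force at its end, in the units of the state.
- arm.state(): the state, without advancing time (a new reading comes with each control period).
- cams.get_image(name): name is "scene" or "top" or "wrist"; returns a dict with "image" (480x640x3 uint8, red, green, blue), "fx", "fy", "cx", "cy" (pixels), "T" (4x4, takes a point from camera to world coordinates). Camera axes: x right, y up, looking along -z (the intrinsics and any distortion apply to the point x, -y, -z); pixel columns grow to the right and rows downward; lengths in m; the calibration is good to about 2 mm. A picture is of the moment at which its call begins. There is no depth.
- arm.finish_job(): hands the job in; it is judged then, once.
The state is a dict: "time_s": time; "joints": joint angles; "qvel": joint speeds; "joint_efforts": joint torques, N m; "ee_pos": TCP position; "tcp_rot": TCP orientation; "contact_force": force on the tool from outside, world axes, zero at the start; "wrist_torque": the same for the moment, N m; "opening": finger opening in m; "grasp_force": force on a finger pad.
Only numpy, scipy, OpenCV 4.12 (cv2) and the standard library are available. Lean on these libraries where they do the work, as an engineer would, in place of code of your own. Each camera call takes 0.05 s, during which the arm holds its last target. There are 200 camera calls.

## Task

Push the swing arm of the bench magnifier round with a fingertip until its lens is centred over the chip in the middle of the green circuit board; then press the red switch on top of its post all the way down and let it come up again. Only push the arm: do not grip or lift it. Leave the board and everything else on the bench where they are.

Things in the scene. Friction and masses are not known exactly. Their poses are not given: they have to be found in the camera images.
- post_axis (a point): point on the upright axis of the magnifier's post, 128 mm above the table, at the level of the arm's rods. The post (24 mm thick, 160 mm tall) stands fixed on a round grey foot, 150 mm across and 18 mm high; place and turn of the foot vary.
- swing (a joint): angle of the swing arm about the vertical post axis, rad; grows anticlockwise seen from above; stops at -1.45 and 1.45; 0 is the middle of its swing, when the arm points roughly back towards the robot (the foot is turned by up to 0.25 rad either way). It starts between the two mats. A stiff pivot (about 0.22 N m, so 2 N at 110 mm from the axis): it moves only while pushed and stays where it is left.
- lens (a point): centre of the magnifier's round lens: clear glass in a white ring 112 mm across and 16 mm high, level, 200 mm out from the post axis, centre 128 mm above the table (ring from 120 to 136 mm). It moves with the arm.
- boom_mid (a point): middle of the swing arm, 90 mm out from the post axis, 128 mm above the table, between the two rods. The arm is two level aluminium rods side by side, each 10 mm thick, centres 13 mm either side of the arm's centre line (36 mm over both), bare from 40 to 131 mm from the axis; then a black block 44 mm wide up to the lens ring. Underside of the rods 123 mm above the table, top 133 mm.
- rod_left: the arm's rod, with its half of the black blocks at both ends, that lies on the robot's left when the arm points at the robot (+y of the arm's own frame, whose -x points from the post to the lens). Origin on the post axis, 111 mm above the table.
- rod_right: the other rod with its half of the blocks, at -y of the arm's own frame. Origin on the post axis, 111 mm above the table.
- boom (a joint): how far the arm has been lifted up the post, m; 0 as it rests on its collar; up to 0.03. It hangs there by its weight (about 3 N) only.
- switch_top (a point): centre of the top face of the round red push switch, 26 mm across, in a black housing on top of the post, on its axis, 178 mm above the table; presses straight down.
- switch (a joint): how far the switch is pressed, m: 0 up, 0.006 fully down (4.5 N); springs back.
- chip (a point): centre of the top of the black chip (20 x 12 mm) in the middle of the green board, 12 mm above the board's underside.
- board: green circuit board, 66 x 46 mm and 6 mm thick, parts on it up to 16 mm high, loose on one of two blue mats (110 x 150 mm, 3 mm thick, fixed) that lie left and right under the swing of the lens, centres 200 mm from the post axis. Origin at the centre of its underside, z up. It lies on either mat, so that the lens can reach it to within a few mm.
- speaker: round loudspeaker 68 mm across, 33 mm high, cone up, loose on the other mat. Origin at the centre of its underside.
- battery: blue block battery, 26 x 17 x 47 mm, standing loose at the edge of a mat. Origin at the centre of its underside.
- relay: orange relay, 22 x 18 x 20 mm, loose at the edge of the other mat. Origin at the centre of its underside.
- spool: yellow solder spool, 56 mm across, 40 mm high, standing loose on the table at the left. Origin at the centre of its underside.
- jar: amber jar with a red cap, 56 mm across, 65 mm high, loose on the table at the right. Origin at the centre of its underside.
- mug: blue mug, 80 mm across, 90 mm high, loose on the table at the left. Origin at the centre of its underside.
Things that resemble listed ones, but are neither listed nor needed, are in the scene too. Of the things like the board, leave any that is brown; of the rest the larger one is meant.

How it is judged (in metres and radians):
On the way, in this order (a step that is already met when the one before it is completed fails the run):
1. the arm has been pushed round so that the lens stands still over the chip of the green board (within 22 mm) (horizontal distance between lens and chip below 0.022 m and velocity of joint swing between -0.08 and 0.08 rad/s), for 0.3 s.
2. the switch on the post is pressed fully down (5 mm or more) (value of joint switch above 0.005 m), for 0.05 s.
At the end, for the whole second after the job is handed in: The lens centre is within 22 mm, seen from above, of the centre of the green board's chip and still; the switch is up again (under 1.5 mm); the arm rests on its collar (lifted under 3 mm); board, loudspeaker, battery and relay are within 12 mm and spool, jar and mug within 20 mm of where they were (horizontal distance between lens and chip below 0.022 m and value of joint switch below 0.0015 m and value of joint boom below 0.003 m and velocity of joint swing between -0.03 and 0.03 rad/s and distance of each of board, speaker, battery, relay from where it was at the start of the episode below 0.012 m and distance of each of spool, jar, mug from where it was at the start of the episode below 0.02 m); the robot touches nothing.
It fails at once if the arm is lifted on its post by more than 8 mm (value of joint boom above 0.008 m).
It fails at once if the arm is gripped: fingers press on the left and the right rod (or half block) at once (contact force between the fingers and rod_left above 0.5 N and contact force between the fingers and rod_right above 0.5 N).
It fails at once if the board, loudspeaker, battery or relay is moved or lifted by more than 12 mm (distance of any of board, speaker, battery, relay from where it was at the start of the episode above 0.012 m).
It fails at once if the spool, jar or mug is moved or lifted by more than 20 mm (distance of any of spool, jar, mug from where it was at the start of the episode above 0.02 m).
It also fails if it takes over 45 s, if anything falls off the work surface, if the arm or the gripper's body presses on something with over 40 N, if the wrist force passes 120 N, or if a joint passes its speed limit or range.

## Working session

There is one attempt and no reset: what is moved stays moved. The work goes in short steps, Python scripts to look and compute and a tool call to move; the robot and the scene stay as the last step left them, time stands still between calls to the robot, and variables do not carry over. Pictures are saved under pics/ and viewed, at most 10 in all, crops included, and the job is handed in when it is done.

Besides the shell and the picture viewer there is one more tool, called after "Call:" as name(argument=value, ...), one argument or row to a line, values as JSON. step_arm: Moves the arm, as the interface text tells. Its arguments: {"type":"object","properties":{"moves":{"type":"array"},"hand":{"type":"number"},"grip_force":{"type":"number"}},"required":["moves"]}

```bash
mkdir -p pics; cat > h.py <<'E'
import numpy as np, cv2
from workcell import arm, cams
def ray(c,u,v):
    T=np.array(c["T"]); d=T[:3,:3]@np.array([(u-c["cx"])/c["fx"],-(v-c["cy"])/c["fy"],-1.]); return T[:3,3],d
def onz(c,u,v,z):
    o,d=ray(c,u,v); return (o+d*(z-o[2])/d[2]).round(4)
def proj(c,p):
    T=np.array(c["T"]); q=T[:3,:3].T@(np.array(p)-T[:3,3]); return (c["cx"]+c["fx"]*q[0]/-q[2], c["cy"]-c["fy"]*q[1]/-q[2])
def get(n,f):
    c=cams.get_image(n); cv2.imwrite(f"pics/{f}.png",c["image"][:,:,::-1]); return c
E
python3 - <<'E'
from h import *
import pickle
for n in("top","scene"):
    c=get(n,n+"0"); pickle.dump(c,open(n+"0.pkl","wb")); print(n,[k for k in c],c["fx"],c["cx"],c["cy"],np.round(c["T"],3).tolist())
print(arm.state())
E
```

```text
top ['image', 'fx', 'fy', 'cx', 'cy', 'T'] 598.7641679685594 326.55208413282713 234.3016013880444 [[0.007, 0.994, -0.106, 0.347], [-1.0, 0.007, -0.002, 0.02], [-0.001, 0.106, 0.994, 1.363], [0.0, 0.0, 0.0, 1.0]]
scene ['image', 'fx', 'fy', 'cx', 'cy', 'T'] 543.0094130288672 310.23713911529956 238.07729223441186 [[0.798, -0.353, 0.488, 1.152], [0.602, 0.491, -0.63, -0.853], [-0.017, 0.796, 0.605, 0.97], [0.0, 0.0, 0.0, 1.0]]
{'time_s': 0.1, 'joints': array([-6.74376191e+01,  1.83486874e+01,  8.96956346e+01,  3.59411103e-04,
        7.20444817e+01, -1.14753423e+00]), 'qvel': array([ 0.07613602, -0.02742191, -0.20302873,  0.02881657, -0.02293988,
       -0.02445018]), 'joint_efforts': array([ 7.37928513e-04, -4.13332450e+01, -2.32510114e+01,  7.29894801e-02,
        4.22338152e-02, -5.67169241e-05]), 'ee_pos': array([ 0.2310368 , -0.52608164,  0.21322287]), 'tcp_rot': array([-1.79911221e+02, -2.12012968e-03,  2.37098025e+01]), 'contact_force': array([-0.52104986,  0.23910156, -0.62878196]), 'wrist_torque': array([ 0.02825509, -0.00523233,  0.00863484]), 'grasp_force': 0.0, 'opening': 0.09101280134775488}
```

View pics/top0.png

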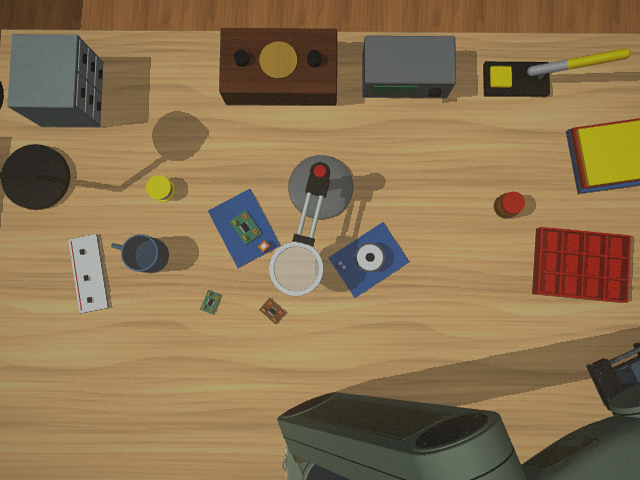

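View pics/scene0.png

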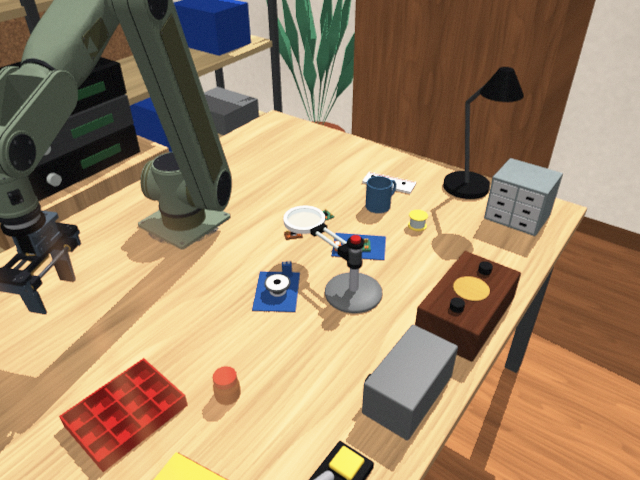

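Board candidates in the top view are a large green one at (246,228) on the left mat, a small green one at (210,302) and a brown one at (272,310). The large green board on the mat is the one meant: it isn't brown and it's the larger of the two green ones. I'll confirm this in a crop and measure.

```bash
python3 - <<'E'
from h import *
import pickle
c=pickle.load(open("top0.pkl","rb")); s=pickle.load(open("scene0.pkl","rb"))
im=c["image"][:,:,::-1]
cv2.imwrite("pics/crop.png",cv2.resize(im[140:330,190:430],None,fx=3,fy=3,interpolation=cv2.INTER_CUBIC))
hsv=cv2.cvtColor(im,cv2.COLOR_BGR2HSV)
def blobs(m,off=(0,0),mn=25):
    n,l,st,ce=cv2.connectedComponentsWithStats(m.astype(np.uint8)); return [(st[i,4],ce[i].round(1).tolist()) for i in range(1,n) if st[i,4]>mn]
H,S,V=[hsv[...,i].astype(int) for i in range(3)]
box=np.zeros_like(H,bool); box[140:330,190:430]=1
print("green",blobs((H>45)&(H<95)&(S>70)&box))
g=((H>45)&(H<95)&(S>70)&box).astype(np.uint8); g[260:]=0; g=cv2.morphologyEx(g,cv2.MORPH_CLOSE,np.ones((7,7))); cs=max(cv2.findContours(g,0,2)[0],key=cv2.contourArea); r=cv2.minAreaRect(cs); print(r, onz(c,*r[0],.009))
red=blobs(((H<6)|(H>174))&(S>150)&(V>90)&box); print("red",red)
m=((S<45)&(V>170)&box).astype(np.uint8); m[:235]=0
cs=max(cv2.findContours(m,0,2)[0],key=cv2.contourArea); e=cv2.fitEllipse(cv2.convexHull(cs)); print("lens",e,onz(c,*e[0],.128))
print("switch",onz(c,*red[0][1],.178))
# scene view red of switch
h2=cv2.cvtColor(s["image"][:,:,::-1],cv2.COLOR_BGR2HSV).astype(int); b2=np.zeros(h2.shape[:2],bool); b2[225:255,340:375]=1
r2=blobs(((h2[...,0]<6)|(h2[...,0]>174))&(h2[...,1]>150)&b2,mn=8); print(r2,[onz(s,*q[1],.175) for q in r2])
E
```

```text
green [(np.int32(373), [244.9, 226.8]), (np.int32(172), [210.4, 301.7])]
((244.9630889892578, 226.8758544921875), (28.91888999938965, 20.235031127929688), 55.00797653198242) [0.5064 0.2086 0.009 ]
red [(np.int32(121), [319.5, 170.5])]
lens ((295.5335998535156, 268.3764953613281), (53.37466812133789, 53.45847702026367), 75.93283081054688) [0.407  0.0858 0.128 ]
switch [0.6019 0.0374 0.178 ]
[(np.int32(86), [355.1, 239.6])] [array([0.6014, 0.0328, 0.175 ])]
```

View pics/crop.png

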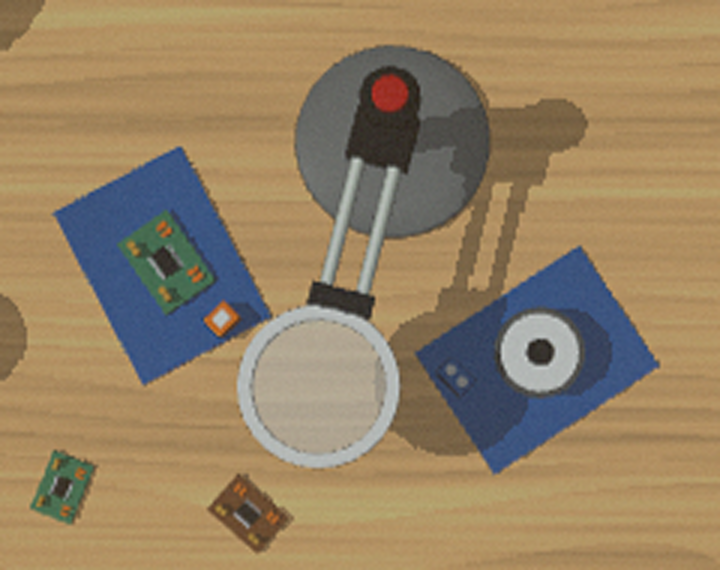

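The crop confirms it: the large green board is on the left mat, with its chip at full-image (245,227). The orange relay is next to it, the lens is at (296,268) and the switch at (320,170). I'll approach with the fingers shut, on the rod_right side.

Call:
step_arm(
  moves=[
    [0.036,-0.031,0,-0.08],
    [0.072,-0.061,0,-0.16],
    [0.108,-0.092,0,-0.24],
    [0.144,-0.122,0,-0.32],
    [0.181,-0.153,0,-0.4],
    [0.217,-0.184,0,-0.48],
    [0.253,-0.214,0,-0.56],
    [0.289,-0.245,0,-0.64],
    [0.325,-0.275,0,-0.72],
    [0.361,-0.306,0,-0.8],
    [0.397,-0.337,0,-0.86],
    [0.433,-0.367,0,-0.908],
  ],
  hand=1,
  grip_force=10,
)

```text
time_s: 1.3
ee_pos: [0.4803, -0.0144, 0.2138]
tcp_rot: [-180.0, 0.0, 75.9]
contact_force: [1.1, -1.5, 0.4]
opening: 0.0007
grasp_force: 0.0
```

Call:
step_arm(
  moves=[
    [0,0,0,0],
    [0,0,0.03,0],
    [0,0,0.06,0],
    [0,0,0.09,0],
    [0,0,0.097,0],
    [0,0,0.097,0],
  ],
)

```text
time_s: 1.9
ee_pos: [0.4792, -0.0168, 0.1162]
tcp_rot: [-179.8, 0.0, 75.7]
contact_force: [-0.1, 0.2, 0.8]
opening: 0.0004
grasp_force: 0.0
```

```bash
python3 - <<'E'
from h import *
s=arm.state(); print({k:np.round(s[k],3) for k in("time_s","joints","ee_pos","tcp_rot","contact_force","opening")})
c=get("top","t1")
cv2.imwrite("pics/t1c.png",cv2.resize(c["image"][140:330,190:430,::-1],None,fx=3,fy=3))
E
```

```text
{'time_s': np.float64(1.9), 'joints': array([-3.37500e+00,  1.50160e+01,  1.10023e+02, -1.60000e-02,
        5.51180e+01,  1.09410e+01]), 'ee_pos': array([ 0.479, -0.017,  0.116]), 'tcp_rot': array([-1.79848e+02,  4.30000e-02,  7.56930e+01]), 'contact_force': array([-0.088,  0.228,  0.845]), 'opening': np.float64(0.0)}
```

View pics/t1c.png

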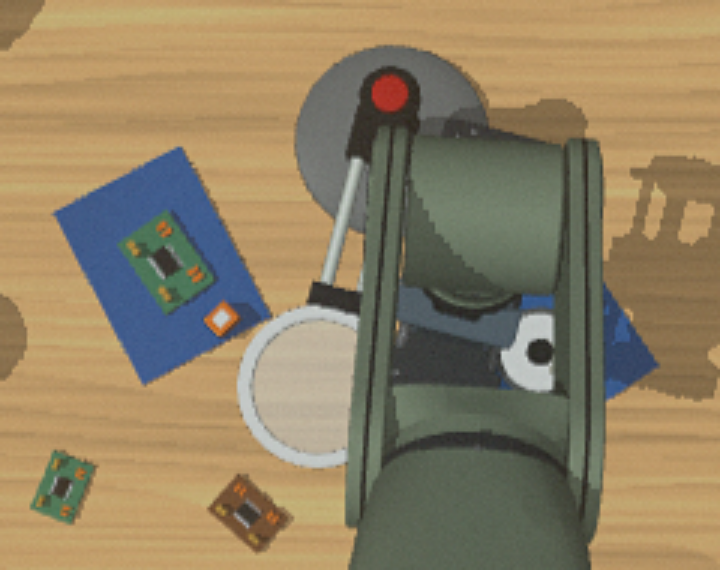

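The view shows the fingers beside the arm on the right and clear of it. The pivot is at crop (390,92), and the scene is otherwise unchanged. Next I'll work out the arc.

```bash
python3 -c "
from math import *
for a in [0,.06,.12,.18,.24,.3,.36,.42,.48,.54,.6,.66,.7,.74,.78,.81]: print(a,round(.08+.105*sin(a)-.034*cos(a),4),round(.105-.105*cos(a)-.034*sin(a),4))"
```

```text
0 0.046 0.0
0.06 0.0524 -0.0018
0.12 0.0588 -0.0033
0.18 0.0653 -0.0044
0.24 0.0719 -0.0051
0.3 0.0785 -0.0054
0.36 0.0852 -0.0052
0.42 0.0918 -0.0047
0.48 0.0983 -0.0038
0.54 0.1048 -0.0025
0.6 0.1112 -0.0009
0.66 0.1175 0.0012
0.7 0.1216 0.0028
0.74 0.1257 0.0045
0.78 0.1297 0.0064
0.81 0.1326 0.008
```

Call:
step_arm(
  moves=[
    [0.015,0,0,0],
    [0.03,0,0,0],
    [0.04,0,0,0],
    [0.046,0,0,0],
    [0.0524,-0.0018,0,0.06],
    [0.0588,-0.0033,0,0.12],
    [0.0653,-0.0044,0,0.18],
    [0.0719,-0.0051,0,0.24],
    [0.0785,-0.0054,0,0.3],
    [0.0852,-0.0052,0,0.36],
    [0.0852,-0.0052,0,0.36],
  ],
)

```text
time_s: 3.05
ee_pos: [0.4966, 0.0677, 0.1176]
tcp_rot: [179.9, -0.0, 55.1]
contact_force: [0.1, 0.1, 0.3]
opening: 0.0004
grasp_force: 0.0
```

```bash
cat >> h.py <<'E'
A=np.array([.602,.0365]); chip=np.array([.506,.2085])
def lens(c):
    # ring of the lens: bright, colourless pixels; fit ellipse to the hull
    hsv=cv2.cvtColor(c["image"],cv2.COLOR_RGB2HSV); m=((hsv[...,1]<45)&(hsv[...,2]>170)).astype(np.uint8); b=np.zeros_like(m); b[170:310,190:335]=1
    cs=max(cv2.findContours(m*b,0,2)[0],key=cv2.contourArea); e=cv2.fitEllipse(cv2.convexHull(cs)); return e,onz(c,*e[0],.128)
E
python3 - <<'E'
from h import *
s=arm.state(); print({k:np.round(s[k],3) for k in("time_s","ee_pos","tcp_rot","contact_force")})
c=get("top","t2"); e,p=lens(c); print(e,p, np.degrees(np.arctan2(p[1]-A[1],A[0]-p[0])), p[:2]-chip)
cv2.imwrite("pics/t2c.png",cv2.resize(c["image"][140:330,190:430,::-1],None,fx=3,fy=3))
E
```

```text
{'time_s': np.float64(3.05), 'ee_pos': array([0.497, 0.068, 0.118]), 'tcp_rot': array([ 1.79931e+02, -4.40000e-02,  5.51450e+01]), 'contact_force': array([0.051, 0.121, 0.29 ])}
((249.2534942626953, 252.3162078857422), (27.218290328979492, 50.382144927978516), 0.8625612854957581) [0.4395 0.182  0.128 ] 41.8407761657113 [-0.0665 -0.0265]
```

View pics/t2c.png

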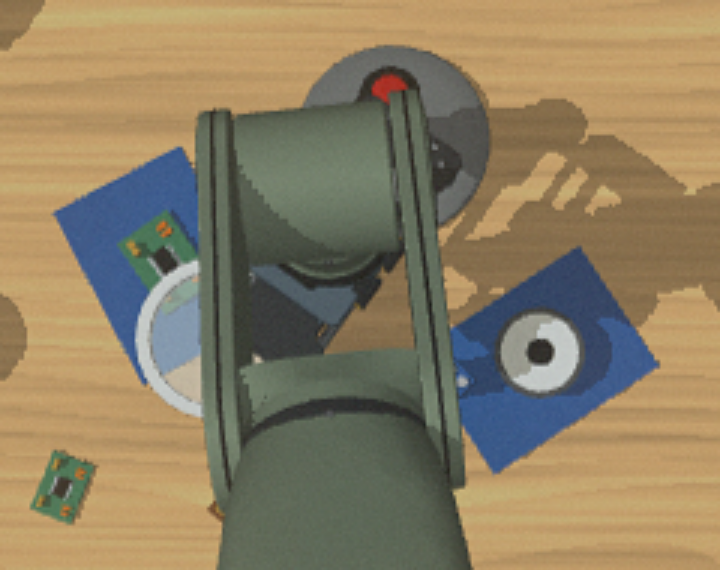

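The arm is following the finger and stands at about 36°; the target is 61°. I'll carry on more slowly, then back off and measure.

Call:
step_arm(
  moves=[
    [0.0064,-0.0018,0,0.06],
    [0.0128,-0.0033,0,0.12],
    [0.0193,-0.0044,0,0.18],
    [0.0259,-0.0051,0,0.24],
    [0.0325,-0.0054,0,0.3],
    [0.0365,-0.0053,0,0.336],
    [0.0392,-0.0052,0,0.36],
    [0.0418,-0.005,0,0.384],
    [0.0436,-0.0049,0,0.4],
    [0.0436,-0.0049,0,0.4],
  ],
)

```text
time_s: 4.1
ee_pos: [0.5171, 0.1061, 0.117]
tcp_rot: [180.0, -0.0, 32.2]
contact_force: [-1.2, -2.2, 0.8]
opening: 0.0004
grasp_force: 0.8
```

Call:
step_arm(
  moves=[
    [-0.02,0,0,0],
    [-0.06,0,0,0],
    [-0.1,0,0,0],
    [-0.14,0,0,0],
    [-0.14,0,0,0],
    [-0.14,0,0,0],
  ],
)

```text
time_s: 4.7
ee_pos: [0.3991, 0.0315, 0.1174]
tcp_rot: [179.9, -0.2, 32.1]
contact_force: [0.9, 0.6, 0.4]
opening: 0.0004
grasp_force: 0.0
```

```bash
python3 - <<'E'
from h import *
s=arm.state(); print({k:np.round(s[k],3) for k in("time_s","ee_pos","tcp_rot","contact_force")})
c=get("top","t3"); e,p=lens(c); print(e,p, np.degrees(np.arctan2(p[1]-A[1],A[0]-p[0])), p[:2]-chip)
cv2.imwrite("pics/t3c.png",cv2.resize(c["image"][140:330,190:430,::-1],None,fx=3,fy=3))
E
```

```text
{'time_s': np.float64(4.7), 'ee_pos': array([0.399, 0.031, 0.117]), 'tcp_rot': array([ 1.79949e+02, -1.52000e-01,  3.21310e+01]), 'contact_force': array([0.877, 0.641, 0.449])}
((236.6084442138672, 224.6457061767578), (52.607181549072266, 52.857540130615234), 59.10969161987305) [0.497  0.2095 0.128 ] 58.74491150656969 [-0.009  0.001]
```

View pics/t3c.png

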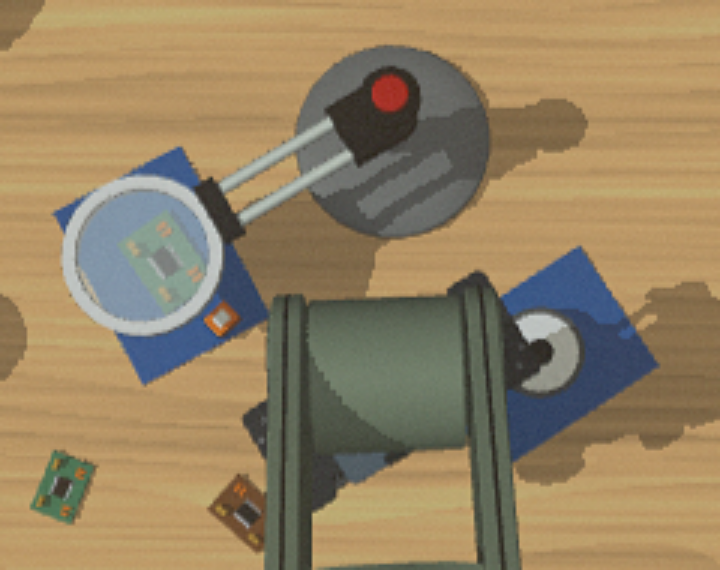

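The lens now stands 9 mm short of the chip (about 2°), and nothing else has moved. One small nudge should centre it. After that I'll back off and go up.

Call:
step_arm(
  moves=[
    [0.045,0,0,0],
    [0.09,0,0,0],
    [0.12,0,0,0],
    [0.134,0,0,0],
    [0.138,0,0,0],
    [0.14,-0.0,0,0],
    [0.142,-0.0006,0,0.019],
    [0.144,-0.0012,0,0.038],
    [0.144,-0.0012,0,0.038],
    [0.144,-0.0012,0,0.038],
  ],
)

```text
time_s: 5.75
ee_pos: [0.5187, 0.1088, 0.1168]
tcp_rot: [-180.0, 0.1, 30.0]
contact_force: [-2.1, -0.1, -1.8]
opening: 0.0006
grasp_force: 1.1
```

Call:
step_arm(
  moves=[
    [-0.015,0,0,0],
    [-0.05,0,0,0],
    [-0.09,0,0,0],
    [-0.12,0,0,0],
    [-0.12,0,-0.05,0],
    [-0.12,0,-0.1,0],
    [-0.12,0,-0.11,0],
    [-0.12,0,-0.11,0],
    [-0.12,0,-0.11,0],
  ],
)

```text
time_s: 6.65
ee_pos: [0.4153, 0.0492, 0.2261]
tcp_rot: [-180.0, 0.0, 30.0]
contact_force: [-0.1, 0.3, -0.6]
opening: 0.0006
grasp_force: 0.0
```

```bash
python3 - <<'E'
from h import *
s=arm.state(); print({k:np.round(s[k],4) for k in("time_s","joints","ee_pos","tcp_rot","contact_force")})
c=get("top","t4"); e,p=lens(c); print(e,p, np.degrees(np.arctan2(p[1]-A[1],A[0]-p[0])), p[:2]-chip)
S=np.array([.6017,.036]); d=S-s["ee_pos"][:2]; y=np.radians(s["tcp_rot"][2])
print("tool dx,dy to switch",d@[np.cos(y),np.sin(y)],d@[np.sin(y),-np.cos(y)])
E
```

```text
{'time_s': np.float64(6.65), 'joints': array([5.175900e+00, 3.526000e+00, 1.069121e+02, 4.200000e-03,
       6.961230e+01, 6.516660e+01]), 'ee_pos': array([0.4153, 0.0492, 0.2261]), 'tcp_rot': array([-1.799753e+02,  4.400000e-02,  3.000790e+01]), 'contact_force': array([-0.1359,  0.2702, -0.5545])}
((235.2319793701172, 222.3074951171875), (52.20622634887695, 53.15412902832031), 30.438274383544922) [0.5018 0.2125 0.128 ] 60.346353943641816 [-0.0042  0.004 ]
tool dx,dy to switch 0.1548110144710139 0.10464007738236336
```

The lens is now centred to about 6 mm. Next, move over the switch.

Call:
step_arm(
  moves=[
    [0.036,0.024,0,0],
    [0.072,0.049,0,0],
    [0.108,0.073,0,0],
    [0.144,0.098,0,0],
    [0.155,0.105,0,0],
    [0.155,0.105,0,0],
    [0.155,0.105,0,0],
  ],
)

```text
time_s: 7.4
ee_pos: [0.6013, 0.0358, 0.2249]
tcp_rot: [-179.9, 0.2, 30.0]
contact_force: [-0.4, -0.1, -0.6]
opening: 0.0004
grasp_force: 0.0
```

Call:
step_arm(
  moves=[
    [0,0,0.02,0],
    [0,0,0.04,0],
    [0,0,0.045,0],
    [0,0,0.048,0],
    [0,0,0.05,0],
    [0,0,0.052,0],
    [0,0,0.053,0],
    [0,0,0.053,0],
  ],
)

```text
time_s: 8.2
ee_pos: [0.6023, 0.0359, 0.1762]
tcp_rot: [180.0, -0.1, 30.0]
contact_force: [-5.6, -0.0, 9.1]
opening: 0.0004
grasp_force: 5.0
```

Call:
step_arm(
  moves=[
    [0,0,0.001,0],
    [0,0,0.002,0],
    [0,0,0.003,0],
    [0,0,0.003,0],
    [0,0,0.003,0],
  ],
)

```text
time_s: 8.7
ee_pos: [0.6024, 0.0359, 0.176]
tcp_rot: [179.9, -0.2, 30.0]
contact_force: [-9.5, 0.1, 21.2]
opening: 0.0007
grasp_force: 10.9
```

```bash
python3 - <<'E'
from h import *
s=arm.state(); print({k:np.round(s[k],4) for k in("time_s","ee_pos","contact_force","wrist_torque")})
c=get("scene","s5"); cv2.imwrite("pics/s5c.png",cv2.resize(c["image"][180:320,270:440,::-1],None,fx=4,fy=4,interpolation=cv2.INTER_CUBIC))
E
```

```text
{'time_s': np.float64(8.7), 'ee_pos': array([0.6024, 0.0359, 0.176 ]), 'contact_force': array([-9.4786,  0.0518, 21.1809]), 'wrist_torque': array([-0.0319,  1.7724,  0.0123])}
```

View pics/s5c.png

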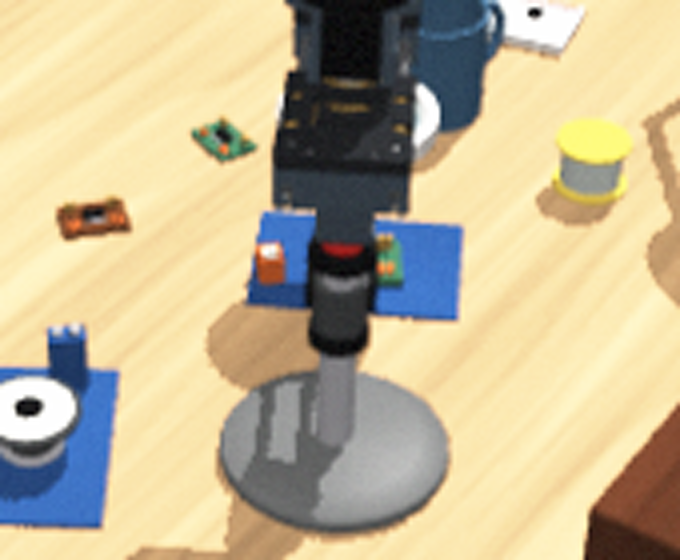

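The picture shows the fingertip on the switch, with a red crescent still visible in front at crop (343,248). The press stopped at TCP z = 0.176 with the force rising to 21 N, so either the switch is fully down or the tip is resting on the housing. The red edges before and after should tell which.

```bash
python3 - <<'E'
from h import *
import pickle
s0=pickle.load(open("scene0.pkl","rb")); 
a=s0["image"]; b=cv2.imread("pics/s5.png")[:,:,::-1]
S=np.array([.6017,.036]); o=np.array(s0["T"])[:2,3]-S; o/=np.linalg.norm(o)
for z in(.178,.172,.166): print(z,"near",np.round(proj(s0,[*(S+.013*o),z]),1),"far",np.round(proj(s0,[*(S-.013*o),z]),1),"hous near",np.round(proj(s0,[*(S+.019*o),z]),1))
for n,i in(("0",a),("5",b)):
    print(n)
    for r in range(230,256): print(r,[tuple(int(x) for x in i[r,c]) for c in (350,355,359)])
E
cat > /dev/null
```

```text
0.178 near [355.8 241.3] far [356.1 234.8] hous near [355.8 242.8]
0.172 near [355.8 243.3] far [356.  236.7] hous near [355.7 244.8]
0.166 near [355.7 245.2] far [356.  238.7] hous near [355.6 246.8]
0
230 [(250, 228, 172), (249, 226, 169), (251, 232, 176)]
231 [(251, 233, 177), (249, 226, 167), (249, 228, 170)]
232 [(251, 232, 175), (250, 229, 171), (248, 225, 166)]
233 [(229, 197, 177), (240, 215, 176), (243, 217, 169)]
234 [(72, 115, 185), (175, 139, 145), (181, 168, 175)]
235 [(63, 105, 182), (202, 60, 70), (119, 96, 159)]
236 [(81, 86, 146), (227, 49, 46), (195, 66, 95)]
237 [(102, 45, 67), (228, 51, 46), (228, 57, 57)]
238 [(114, 32, 30), (228, 52, 48), (230, 56, 51)]
239 [(88, 23, 20), (228, 51, 49), (210, 50, 45)]
240 [(75, 23, 23), (207, 44, 42), (154, 36, 31)]
241 [(62, 15, 12), (146, 27, 23), (113, 23, 25)]
242 [(43, 19, 17), (122, 26, 25), (101, 20, 19)]
243 [(23, 22, 19), (102, 21, 21), (74, 26, 27)]
244 [(21, 20, 21), (57, 14, 14), (24, 25, 24)]
245 [(20, 18, 18), (22, 24, 22), (26, 27, 26)]
246 [(17, 13, 15), (16, 21, 19), (21, 16, 17)]
247 [(14, 15, 12), (8, 13, 7), 
[... 933 characters left out ...]
, (125, 33, 32), (107, 37, 36)]
242 [(48, 16, 21), (164, 34, 31), (132, 29, 26)]
243 [(18, 13, 17), (135, 26, 23), (80, 20, 19)]
244 [(12, 12, 14), (66, 16, 17), (21, 20, 21)]
245 [(16, 17, 17), (18, 13, 20), (17, 16, 20)]
246 [(14, 9, 13), (17, 21, 20), (18, 21, 21)]
247 [(13, 14, 15), (15, 15, 15), (17, 18, 20)]
248 [(41, 41, 42), (8, 2, 9), (21, 19, 19)]
249 [(76, 76, 77), (55, 54, 56), (76, 75, 77)]
250 [(85, 86, 88), (105, 104, 108), (109, 109, 110)]
251 [(71, 74, 73), (127, 124, 129), (91, 92, 93)]
252 [(62, 62, 62), (107, 108, 111), (64, 65, 67)]
253 [(50, 51, 52), (69, 72, 71), (56, 57, 57)]
254 [(48, 48, 49), (54, 56, 55), (48, 48, 50)]
255 [(49, 51, 51), (49, 51, 52), (48, 50, 49)]
```

```bash
python3 - <<'E'
import cv2,numpy as np
a=cv2.imread("pics/scene0.png")[220:270,330:380];b=cv2.imread("pics/s5.png")[220:270,330:380]
cv2.imwrite("pics/ab.png",cv2.resize(np.hstack([a,b]),None,fx=8,fy=8,interpolation=0))
E
```

```text
(no output)
```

View pics/ab.png

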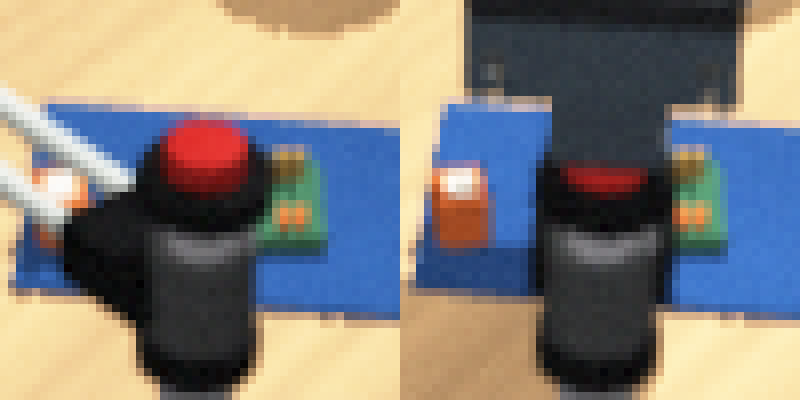

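The hard stop fits a fully pressed switch, but the TCP height reads about 4 mm high. To check, I'll release in steps and look at the force–height curve.

Call:
step_arm(
  moves=[
    [0,0,-0.004,0],
    [0,0,-0.006,0],
    [0,0,-0.006,0],
    [0,0,-0.006,0],
  ],
)

```text
time_s: 9.15
ee_pos: [0.6029, 0.0359, 0.1771]
tcp_rot: [180.0, -0.1, 30.0]
contact_force: [-2.5, 0.3, 3.9]
opening: 0.0005
grasp_force: 1.9
```

Call:
step_arm(
  moves=[
    [0,0,-0.002,0],
    [0,0,-0.002,0],
    [0,0,-0.002,0],
  ],
)

```text
time_s: 9.45
ee_pos: [0.6029, 0.0358, 0.1788]
tcp_rot: [180.0, -0.0, 30.0]
contact_force: [0.5, -0.1, 3.5]
opening: 0.0005
grasp_force: 1.5
```

Call:
step_arm(
  moves=[
    [0,0,-0.002,0],
    [0,0,-0.002,0],
    [0,0,-0.002,0],
  ],
)

```text
time_s: 9.75
ee_pos: [0.6029, 0.0358, 0.1809]
tcp_rot: [180.0, -0.0, 30.0]
contact_force: [0.0, 0.5, 1.2]
opening: 0.0004
grasp_force: 0.9
```

Call:
step_arm(
  moves=[
    [0,0,-0.002,0],
    [0,0,-0.002,0],
    [0,0,-0.002,0],
  ],
)

```text
time_s: 10.05
ee_pos: [0.6021, 0.0356, 0.1825]
tcp_rot: [-180.0, 0.1, 30.0]
contact_force: [0.7, -0.4, 0.3]
opening: 0.0002
grasp_force: 0.0
```

Call:
step_arm(
  moves=[
    [0,0,-0.004,0],
    [0,0,-0.004,0],
    [0,0,-0.004,0],
  ],
)

```text
time_s: 10.35
ee_pos: [0.6026, 0.0358, 0.1871]
tcp_rot: [180.0, -0.0, 30.0]
contact_force: [-0.3, -0.2, -1.2]
opening: 0.0006
grasp_force: 0.0
```

The force falls along the spring from about 4 N at 0.177 to 0 at 0.182. That is the full 6 mm of travel, so the switch was fully pressed and has come up again. I'll retreat and do a last check.

Call:
step_arm(
  moves=[
    [0,0,-0.04,0],
    [-0.03,-0.02,-0.06,0],
    [-0.06,-0.05,-0.06,0],
    [-0.09,-0.08,-0.06,0],
    [-0.12,-0.1,-0.06,0],
    [-0.15,-0.12,-0.06,0],
    [-0.19,-0.13,-0.06,0],
    [-0.22,-0.13,-0.06,0],
    [-0.22,-0.13,-0.06,0],
    [-0.22,-0.13,-0.06,0],
  ],
)

```text
time_s: 11.35
ee_pos: [0.3472, 0.0383, 0.2474]
tcp_rot: [180.0, -0.1, 30.0]
contact_force: [-0.3, -0.1, 0.4]
opening: 0.0005
grasp_force: 0.0
```

```bash
python3 - <<'E'
from h import *
c=get("top","t6"); e,p=lens(c); print(e,p, p[:2]-chip)
s=arm.state(); print(s["time_s"],s["ee_pos"],s["contact_force"])
E
```

```text
((235.3031463623047, 222.3420867919922), (52.47077178955078, 53.067787170410156), 38.3541145324707) [0.5018 0.2123 0.128 ] [-0.0042  0.0038]
11.4 [0.34783993 0.03846613 0.24731193] [-0.23205394 -0.24472667 -0.89160381]
```

```bash
python3 -c "
from workcell import arm; print(arm.finish_job())"
```

```text
the job is handed in; nothing more can be done
None
```

I pushed the lens to about 6 mm from the chip's centre on the large green board, pressed the switch fully and let it come back up, backed the arm off clear of everything, and handed the job in at about 11 s; the hand-in returned no verdict.

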